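Clamp the hard drive in its cradle

ROBOT

A 6-joint arm with a two-finger parallel gripper is mounted at the origin on a cart in front of the work surface, level with it; the furniture and walls round the work are solid. World frame = base frame: x ahead of the robot, y to its left, z up, the work surface at z = 0. Lengths are in m, angles in rad, forces in N, time in s.
With the tool pointing down it reaches from about 0.35 to 0.8 m from the base axis. Payload 7.3 kg.
Tool frame: the origin (TCP) lies at the very end of the fingers, on their centre line; the grasp point (between the pads) lies 19 mm behind it; z points along the fingers, y is the line along which they close (so a half turn about z gives the same grasp; the last joint's range is limited). The gripper opens to 85 mm and grips with 20 to 120 N. Pads are 22 mm wide; open, the fingers measure 114 mm over their backs; the gripper's body (76 mm by 85 mm) begins 54 mm behind the grasp point. The pads swing forward as they close: fully open they stand 13 mm farther back than shut.
Start: joints at [-1.426, 0.342, 1.524, -0, 1.275, -0.146], TCP at [0.151, -0.503, 0.231] pointing down, gripper open.
Joint ranges: [-2.53, 2.53], [-0.77, 2.02], [0.04, 2.7], [-1, 4.14], [0.28, 2.66], [-3.11, 3.11]. Speed limits (rad/s): [2.57, 2.57, 3.14, 3.14, 3.14, 3.14].

INTERFACE

Orientations are given as a unit quaternion [x, y, z, w].
In Python, from plant import monitor, grab_frame, r gives the robot as it stands.
- The arm moves only by the shell command python3 -m creep 'ROWS' [FORCE]. ROWS is JSON, a list of rows, each an object with "dp": the shift along the tool's x, y, z in cm, a list of three; "twist": the turn about the tool's z in rad; "grip": the finger opening in cm, from 0 to 8.54. A call has 1 to 8 rows; each row shifts and turns the commanded pose from where the row before left it, along the tool's axes as they then stand; what a row does not reach is not made up. A row lasts 1/12 s, in which the tool goes at most 41.7 mm and 7.16 degrees, less where a joint would pass 70% of its speed; a pose out of reach is approached as far as the arm can. A call is refused whole if a number of a shift passes 4.17 or a number of a turn 0.125, either way. A call with a gripper value outside its range is refused whole. The fingers move at their own pace and stop on an object; FORCE is the grip in N (left out, the last holds). Time passes only in rows, so rows that do not move let the fingers close. It gives the time, the measured TCP pose, the force, the opening and the grip force at its end, in the units of the state.
- monitor.get_obs(): the state, without advancing time (a new reading comes with each control period).
- grab_frame(name): name is "side" or "top"; returns a dict with "img" (400x640x3 uint8, red, green, blue), "fx", "fy", "cx", "cy" (pixels), "origin" and "attitude" of the camera in the world. Camera axes: x right, y up, looking along -z (the intrinsics and any distortion apply to the point x, -y, -z); pixel columns grow to the right and rows downward; lengths in m; the calibration is good to about 2 mm. A picture is of the moment at which its call begins. There is no depth.
- r.job_done(): hands the job in; it is judged then, once.
The state is a dict: "time": time; "joint_positions": joint angles; "dq": joint speeds; "effort": joint torques, N m; "position": TCP position; "tcp_rot": TCP orientation; "wrist_force": force on the tool from outside, world axes, zero at the start; "torque": the same for the moment, N m; "finger_gap": opening from 0.0 (shut) to 1.0 (fully open); "grasp_force": force on a finger pad.
Only numpy, scipy, OpenCV 4.12 (cv2) and the standard library are available. Lean on these libraries where they do the work, as an engineer would, in place of code of your own. Each camera call takes 0.05 s, during which the arm holds its last target. There are 200 camera calls.

TASK

Two identical blue drive cradles stand on the bench, each with a red winged knob that carries a swing clamp; one holds a hard drive and the other is empty. Turn the winged knob of the cradle with the drive clockwise until its clamp bar points straight across onto the drive and the wings stand square to the panel (there is no stop to feel there), then let go. The wings pass close to the grey connector panel behind the knob: do not press on the panel, leave the drive in its seat, and leave the empty cradle's clamp open.

Things in the scene. Friction and masses are not known exactly. Their poses are not given: they have to be found in the camera images.
- drive_clamp (a joint): Angle of the winged knob of the cradle that holds the hard drive, rad; its axis is vertical. 0 is the goal (no stop or click there): the steel clamp bar pointing straight over the drive and the wings square to the panel. It grows counter-clockwise seen from above (open; starts between 0.8 and 1.4, stops at 1.6 and -0.6), so it is closed by turning clockwise. It stays where it is left (friction about 0.06 N m, no spring).
- drive_clamp_grip (a point): Point on the axis of that red knob, 60 mm above the bench and 8 mm below the top of the wings; it turns with the knob. The wings form one upright blade, 8 mm thick, 60 mm long (6 mm notch amid its top edge), running along this frame's x axis, from 38 to 68 mm above the bench (grasp the upper half across, along y). The clamp bar (steel, 14 mm wide, reaching 42 mm from the axis, its top 35 mm above the bench) points along -x. z is up.
- drive_panel: Grey upright connector panel fixed to the same cradle behind the knob: 6 mm thick (its x), 110 mm wide (its y), from 14 to 46 mm above the bench. Origin at the centre of its lower edge, 14 mm above the bench; its -x points to the knob and the drive. Its near face stands 37 mm from the knob's axis, 7 mm beyond the sweep of the wing tips; its top is 22 mm below the top of the wings.
- drive_centre (a point): Centre of the hard drive, a flat grey sheet-metal drive 72 x 110 x 12 mm (x, y, z), lying loose between low rails on the blue plate (150 x 130 mm, its top 14 mm above the bench), in front of the knob; the drive's top is 26 mm above the bench.
- spare_clamp (a joint): Angle of the like knob of the like but empty cradle, same meaning; starts between 0.8 and 1.4 (open) and is to stay open.

How it is judged:
By the outcome, as a careful person would: the job done as asked, in the order asked, and still so for the second after the job is handed in, with the robot touching nothing.
It also fails if it takes over 29 s, if anything falls off the work surface, if the arm or the gripper's body presses on something with over 40 N, if the wrist force passes 120 N, or if a joint passes its speed limit or range.

## Working session

There is one attempt and no reset: what is moved stays moved. The work goes in short steps, Python scripts to look and compute and a shell command to move; the robot and the scene stay as the last step left them, time stands still between calls to the robot, and variables do not carry over. Pictures are saved under pics/ and viewed, at most 10 in all, crops included, and the job is handed in when it is done.

```bash
mkdir -p pics; cat > h.py <<'E'
import numpy as np, cv2
from plant import monitor, grab_frame, r
from scipy.spatial.transform import Rotation as R
def shot(n,f):
    d=grab_frame(n); cv2.imwrite('pics/'+f,d['img'][:,:,::-1]); return d
def rot(d):
    a=np.array(d['attitude'],float)
    return a if a.shape==(3,3) else R.from_quat(a).as_matrix()
def ray(d,u,v,z):
    p=np.array([(u-d['cx'])/d['fx'],-(v-d['cy'])/d['fy'],-1.]); w=rot(d)@p; o=np.array(d['origin'])
    return o+w*(z-o[2])/w[2]
E
python3 - <<'E'
from h import *
for n in('top','side'):
    d=shot(n,n+'1.png'); print({k:v for k,v in d.items() if k!='img'})
print(monitor.get_obs())
E
```

```text
{'fx': 415.8875919346591, 'fy': 415.8875919346591, 'cx': 322.08293799036227, 'cy': 206.68296704764413, 'origin': array([ 0.31793795, -0.19154786,  0.92509684]), 'attitude': array([ 0.07535774, -0.06992316, -0.67625415,  0.72946027])}
{'fx': 409.7906762874784, 'fy': 409.7906762874784, 'cx': 323.2403524998445, 'cy': 198.2671201986344, 'origin': array([ 0.42517513, -0.84275245,  0.62103746]), 'attitude': array([ 0.4248284 , -0.01917013, -0.04724631,  0.90383689])}
{'time': 0.1, 'joint_positions': array([-1.42599947e+00,  3.42663548e-01,  1.52486061e+00, -1.46981802e-05,
        1.27541545e+00, -1.46005803e-01]), 'dq': array([ 0.00061981, -0.00152803, -0.00088481,  0.00251988, -0.00124847,
        0.00062274]), 'effort': array([ 3.21425337e-03, -4.34446406e+01, -2.46491879e+01, -1.97563504e-04,
        4.60349533e-03,  1.99866385e-06]), 'position': array([ 0.15049405, -0.50261879,  0.23071126]), 'tcp_rot': array([ 9.89447302e-01,  1.44891623e-01, -6.62226553e-06, -6.73482995e-04]), 'wrist_force': array([ 0.26985314, -0.01671374, -0.82724548]), 'torque': array([-0.05598943,  0.00263866, -0.00810505]), 'grasp_force': 0.0, 'finger_gap': 1.0014414203617086}
```

View pics/top1.png

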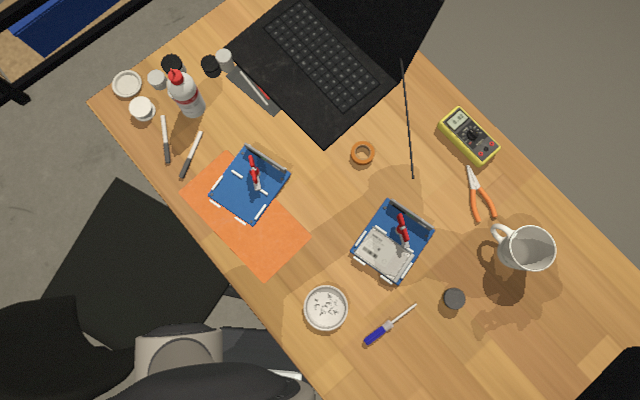

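View pics/side1.png

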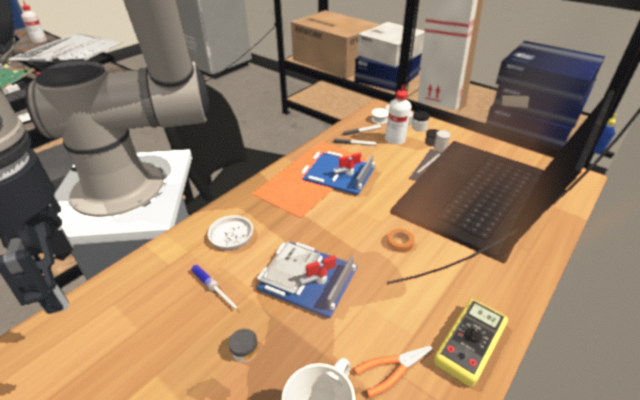

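The drive sits in the cradle at top pixel (393,243), with its red wings at about (403,228). The empty cradle is at (250,185). Next I'll measure the wings, plate and drive.

```bash
python3 - <<'E'
from h import *
d=shot('top','t2.png'); im=d['img']
x0,y0,x1,y1=340,190,445,295
c=im[y0:y1,x0:x1]; cv2.imwrite('pics/crop.png',cv2.resize(c[:,:,::-1],None,fx=5.5,fy=5.5,interpolation=cv2.INTER_CUBIC))
h=cv2.cvtColor(c,cv2.COLOR_RGB2HSV)
red=((h[...,0]<6)|(h[...,0]>174))&(h[...,1]>150)&(h[...,2]>70)
blue=(abs(h[...,0].astype(int)-108)<12)&(h[...,1]>110)
for n,m in(('red',red),('blue',blue)):
    ys,xs=np.nonzero(m); pts=np.c_[xs+x0,ys+y0].astype(np.float32)
    b=cv2.minAreaRect(pts); q=cv2.boxPoints(b)
    print(n,len(xs),pts.mean(0),b)
    z=.068 if n=='red' else .014
    print(np.array([ray(d,u,v,z) for u,v in q]).round(4))
E
```

```text
red 154 [401.9221 227.0974] ((400.9128723144531, 227.42324829101562), (28.34288787841797, 8.889361381530762), 75.0685806274414)
[[ 0.4902 -0.3276  0.068 ]
 [ 0.4965 -0.3454  0.068 ]
 [ 0.4399 -0.3626  0.068 ]
 [ 0.4338 -0.345   0.068 ]]
blue 1357 [398.87988 228.75018] ((392.3369140625, 240.734375), (59.069480895996094, 65.7081069946289), 34.82448959350586)
[[ 0.4138 -0.2442  0.014 ]
 [ 0.5412 -0.3208  0.014 ]
 [ 0.4727 -0.4311  0.014 ]
 [ 0.3492 -0.3529  0.014 ]]
```

View pics/crop.png

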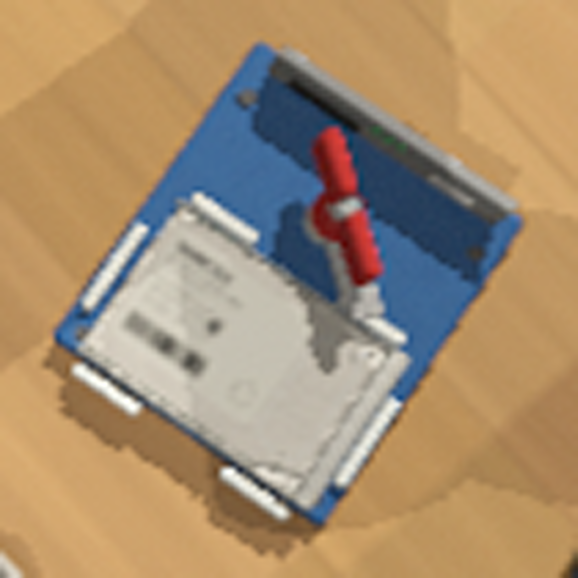

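The crop shows the blade top from (325,135) to (372,275), with the notch at (348,207). The clamp bar points to lower right, the panel is at upper right, and the left plate edge runs (262,42) to (55,340). I'll turn these into world points.

```bash
cat >> h.py <<'E'
def c2p(p): return 340-.5+(p[0]+.5)/5.5, 190-.5+(p[1]+.5)/5.5
E
python3 - <<'E'
from h import *
d=grab_frame('top')
g=lambda p,z: ray(d,*c2p(p),z)
def seg(n,a,b,z):
    A,B=g(a,z),g(b,z); v=B-A
    print(n,A.round(4),B.round(4),'len',np.linalg.norm(v).round(4),'yaw',np.degrees(np.arctan2(v[1],v[0])).round(1), 'mid',((A+B)/2).round(4))
seg('blade',(372,279),(324,130),.068)
print('notch',g((348,207),.062))
seg('plateL',(55,340),(262,42),.014)
seg('plateF',(55,340),(322,522),.014)
seg('paneltop',(285,50),(522,212),.046)
seg('driveFront',(78,348),(296,500),.026)
seg('driveLeft',(78,348),(185,200),.026)
# side view: red blob
d=shot('side','s2.png'); im=d['img']; x0,y0=290,240
c=im[y0:310,x0:350]; h=cv2.cvtColor(c,cv2.COLOR_RGB2HSV)
red=((h[...,0]<6)|(h[...,0]>174))&(h[...,1]>150)&(h[...,2]>70)
ys,xs=np.nonzero(red); print(len(xs),xs.mean()+x0,ys.mean()+y0, xs.min()+x0,xs.max()+x0, ray(d,xs.mean()+x0,ys.mean()+y0,.053))
E
```

```text
blade [ 0.4389 -0.3592  0.068 ] [ 0.4946 -0.3391  0.068 ] len 0.0593 yaw 19.9 mid [ 0.4668 -0.3492  0.068 ]
notch [ 0.46665217 -0.35035854  0.062     ]
plateL [ 0.4126 -0.2448  0.014 ] [ 0.5405 -0.3217  0.014 ] len 0.1492 yaw -31.0 mid [ 0.4765 -0.2833  0.014 ]
plateF [ 0.4126 -0.2448  0.014 ] [ 0.3494 -0.3535  0.014 ] len 0.1257 yaw -120.2 mid [ 0.381  -0.2992  0.014 ]
paneltop [ 0.5301 -0.3263  0.046 ] [ 0.4726 -0.4208  0.046 ] len 0.1106 yaw -121.4 mid [ 0.5013 -0.3735  0.046 ]
driveFront [ 0.4089 -0.2533  0.026 ] [ 0.3566 -0.341   0.026 ] len 0.1021 yaw -120.8 mid [ 0.3827 -0.2972  0.026 ]
driveLeft [ 0.4089 -0.2533  0.026 ] [ 0.4708 -0.2922  0.026 ] len 0.0731 yaw -32.2 mid [ 0.4398 -0.2728  0.026 ]
305 320.69180327868855 266.5967213114754 307 335 [ 0.46747259 -0.35300749  0.053     ]
```

Everything agrees. The cradle yaw is −31°, the blade yaw is about 19.5°, and the knob is at (0.467, −0.350). The panel mid is 42 mm behind it, as expected. I'll move above the knob with the fingers at 3 cm.

```bash
python3 -m creep '[{"dp":[2.9,-0.46,0],"twist":0,"grip":3},{"dp":[2.9,-0.46,0],"twist":0,"grip":3},{"dp":[2.9,-0.46,0],"twist":0,"grip":3},{"dp":[2.9,-0.46,0],"twist":0,"grip":3},{"dp":[2.9,-0.46,0],"twist":0,"grip":3},{"dp":[2.9,-0.46,0],"twist":0,"grip":3},{"dp":[2.9,-0.46,0],"twist":0,"grip":3},{"dp":[2.9,-0.46,0],"twist":0,"grip":3}]' 30
python3 -m creep '[{"dp":[2.9,-0.46,0],"twist":-0.04,"grip":3},{"dp":[2.9,-0.46,0],"twist":0,"grip":3},{"dp":[2.9,-0.46,0],"twist":0,"grip":3},{"dp":[2.9,-0.46,0],"twist":0,"grip":3},{"dp":[0,0,2],"twist":0,"grip":3},{"dp":[0,0,2],"twist":0,"grip":3},{"dp":[0,0,2],"twist":0,"grip":3},{"dp":[0,0,0],"twist":0,"grip":3}]'
cat >> h.py <<'E'
def todo(x,y,z,yaw):
    o=monitor.get_obs(); M=R.from_quat(o['tcp_rot']).as_matrix(); a=np.arctan2(M[1,0],M[0,0])
    print('t',round(o['time'],2),'pos',o['position'].round(4),'yaw',np.degrees(a).round(2),'tilt',M[:,2].round(3),'F',o['wrist_force'].round(1),'T',o['torque'].round(2),'gap',round(o['finger_gap']*8.54,2),'gf',o['grasp_force'])
    print('dp cm',((M.T@(np.array([x,y,z])-o['position']))*100).round(2),'twist',round(a-np.radians(yaw),3))
E
python3 -c "
from h import *
todo(.467,-.350,.044,19.5)"
```

```text
time: 0.92
position: [0.3634, -0.4003, 0.2313]
tcp_rot: [0.989, 0.145, -0.0, -0.0]
wrist_force: [0.3, -0.8, -0.1]
finger_gap: 0.353
grasp_force: 0.0
time: 1.58
position: [0.465, -0.3453, 0.1672]
tcp_rot: [0.986, 0.165, -0.002, -0.003]
wrist_force: [-0.5, 0.1, 0.3]
finger_gap: 0.355
grasp_force: 0.0
t 1.58 pos [ 0.465  -0.3453  0.1672] yaw 18.98 tilt [-0.006  0.005 -1.   ] F [-0.5  0.1  0.3] T [-0.02  0.01 -0.02] gap 3.03 gf 0.0
dp cm [ 0.08  0.59 12.31] twist -0.009
```

```bash
python3 -m creep '[{"dp":[0,0.25,1.8],"twist":0,"grip":3},{"dp":[0,0.2,1.8],"twist":0,"grip":3},{"dp":[0,0,1.8],"twist":0,"grip":3},{"dp":[0,0,1.5],"twist":0,"grip":3},{"dp":[0,0,0],"twist":0,"grip":3},{"dp":[0,0,0],"twist":0,"grip":3}]'
python3 - <<'E'
from h import *
todo(.467,-.350,.044,19.5)
s=grab_frame('side')['img'][200:330,250:400]; t=grab_frame('top')['img'][165:295,330:480]
cv2.imwrite('pics/c3.png',cv2.resize(np.vstack([s,t])[:,:,::-1] if 0 else np.hstack([s,t])[:,:,::-1],None,fx=2.66,fy=2.66,interpolation=cv2.INTER_CUBIC))
E
```

```text
time: 2.08
position: [0.4679, -0.3516, 0.1027]
tcp_rot: [0.986, 0.165, -0.0, -0.0]
wrist_force: [0.3, 0.3, 0.6]
finger_gap: 0.351
grasp_force: 0.0
t 2.08 pos [ 0.4679 -0.3516  0.1027] yaw 18.94 tilt [-0.  0. -1.] F [0.3 0.3 0.6] T [-0.03  0.02  0.  ] gap 3.0 gf 0.0
dp cm [-0.04 -0.18  5.87] twist -0.01
```

View pics/c3.png

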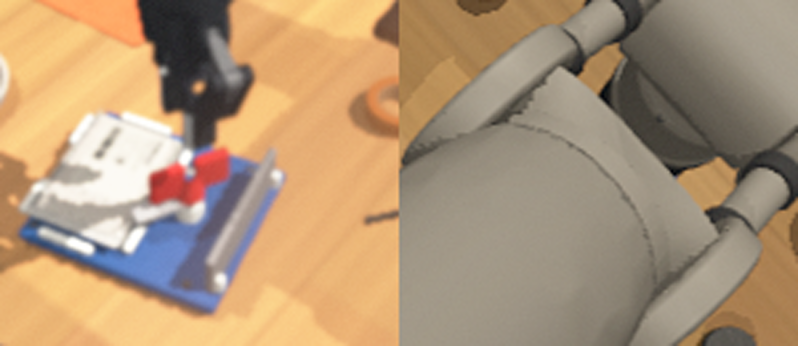

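In the side view (left half) the fingers are above the knob at about (200,130), with the wings at (190,178). The arm hides the cradle from the top camera (right half). I'll descend and close gently.

```bash
python3 -m creep '[{"dp":[0,-0.1,1.2],"twist":-0.01,"grip":3},{"dp":[0,0,1.2],"twist":0,"grip":3},{"dp":[0,0,1.2],"twist":0,"grip":3},{"dp":[0,0,1.2],"twist":0,"grip":3},{"dp":[0,0,0.9],"twist":0,"grip":3},{"dp":[0,0,0],"twist":0,"grip":3}]' 30
python3 -c "
from h import *
todo(.467,-.350,.045,-31)"
```

```text
time: 2.68
position: [0.4673, -0.3502, 0.0446]
tcp_rot: [0.986, 0.17, -0.0, -0.001]
wrist_force: [-0.3, 0.5, 1.0]
finger_gap: 0.348
grasp_force: 0.0
t 2.68 pos [ 0.4673 -0.3502  0.0446] yaw 19.52 tilt [-0.001  0.001 -1.   ] F [-0.3  0.5  1. ] T [ 0.    0.   -0.01] gap 2.97 gf 0.0
dp cm [-0.03 -0.03 -0.04] twist 0.882
```

```bash
python3 -m creep '[{"dp":[0,0,0],"twist":0,"grip":0.4},{"dp":[0,0,0],"twist":0,"grip":0.4},{"dp":[0,0,0],"twist":0,"grip":0.4},{"dp":[0,0,0],"twist":0,"grip":0.4},{"dp":[0,0,0],"twist":0,"grip":0.4},{"dp":[0,0,0],"twist":0,"grip":0.4}]' 30
python3 -c "
from h import *
todo(.467,-.350,.045,-31)"
```

```text
time: 3.18
position: [0.4678, -0.3503, 0.0459]
tcp_rot: [0.986, 0.17, 0.0, 0.0]
wrist_force: [-1.6, 4.1, 5.4]
finger_gap: 0.168
grasp_force: 28.9
t 3.18 pos [ 0.4678 -0.3503  0.0459] yaw 19.53 tilt [ 0. -0. -1.] F [-1.6  4.1  5.4] T [0.77 0.25 0.03] gap 1.43 gf 28.904310108628124
dp cm [-0.06 -0.05  0.09] twist 0.882
```

The gap is 1.43 cm where 0.8 was expected, so I'll look.

```bash
python3 - <<'E'
from h import *
s=grab_frame('side')['img'][220:310,265:375]
cv2.imwrite('pics/c4.png',cv2.resize(s[:,:,::-1],None,fx=6.5,fy=6.5,interpolation=cv2.INTER_CUBIC))
E
```

```text
(no output)
```

View pics/c4.png

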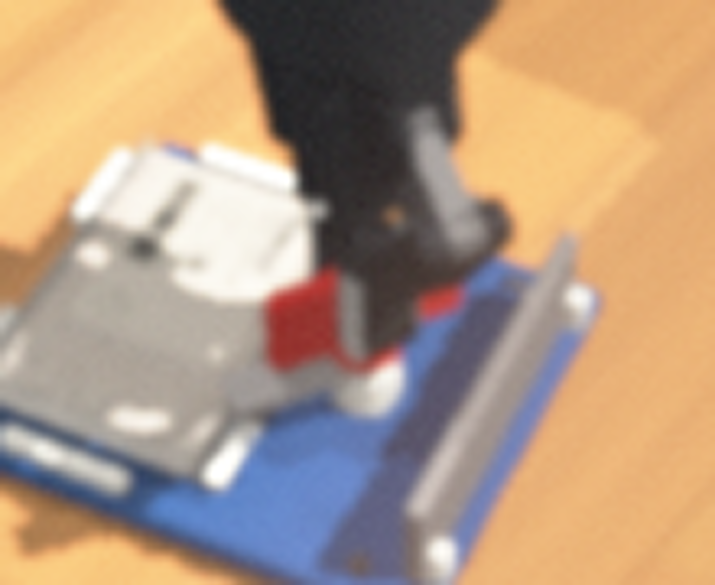

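The pads straddle the blade, but the tips probably sit on the thicker hub below it. I'll reopen, rise 7 mm and re-close.

```bash
python3 -m creep '[{"dp":[0,0,0],"twist":0,"grip":2.4},{"dp":[0,0,0],"twist":0,"grip":2.4},{"dp":[0,0,-0.7],"twist":0,"grip":2.4},{"dp":[0,0,0],"twist":0,"grip":0.4},{"dp":[0,0,0],"twist":0,"grip":0.4},{"dp":[0,0,0],"twist":0,"grip":0.4},{"dp":[0,0,0],"twist":0,"grip":0.4},{"dp":[0,0,0],"twist":0,"grip":0.4}]' 30
python3 -c "
from h import *
todo(.467,-.350,.045,-31)"
```

```text
time: 3.9
position: [0.4678, -0.3502, 0.0535]
tcp_rot: [0.986, 0.17, 0.0, 0.0]
wrist_force: [-2.4, 4.2, 8.0]
finger_gap: 0.142
grasp_force: 29.2
t 3.9 pos [ 0.4678 -0.3502  0.0535] yaw 19.53 tilt [ 0.001 -0.    -1.   ] F [-2.4  4.2  8. ] T [0.73 0.34 0.02] gap 1.21 gf 29.208329021930695
dp cm [-0.07 -0.05  0.85] twist 0.882
```

```bash
python3 -m creep '[{"dp":[0,0,0],"twist":0.1,"grip":0.4},{"dp":[0,0,0],"twist":0.1,"grip":0.4},{"dp":[0,0,0],"twist":0.1,"grip":0.4},{"dp":[0,0,0],"twist":0.1,"grip":0.4},{"dp":[0,0,0],"twist":0,"grip":0.4}]' 30
python3 - <<'E'
from h import *
todo(.467,-.350,.0535,-31)
s=grab_frame('side')['img'][220:310,265:375]
cv2.imwrite('pics/c5.png',cv2.resize(s[:,:,::-1],None,fx=6.5,fy=6.5,interpolation=cv2.INTER_CUBIC))
E
```

```text
time: 4.32
position: [0.4678, -0.3501, 0.0535]
tcp_rot: [0.999, -0.032, 0.0, -0.0]
wrist_force: [-1.6, 3.9, 9.3]
finger_gap: 0.144
grasp_force: 29.2
t 4.32 pos [ 0.4678 -0.3501  0.0535] yaw -3.69 tilt [ 0.  0. -1.] F [-1.6  3.9  9.3] T [ 0.77  0.33 -0.03] gap 1.23 gf 29.232170283794403
dp cm [-0.08 -0.01  0.  ] twist 0.477
```

View pics/c5.png

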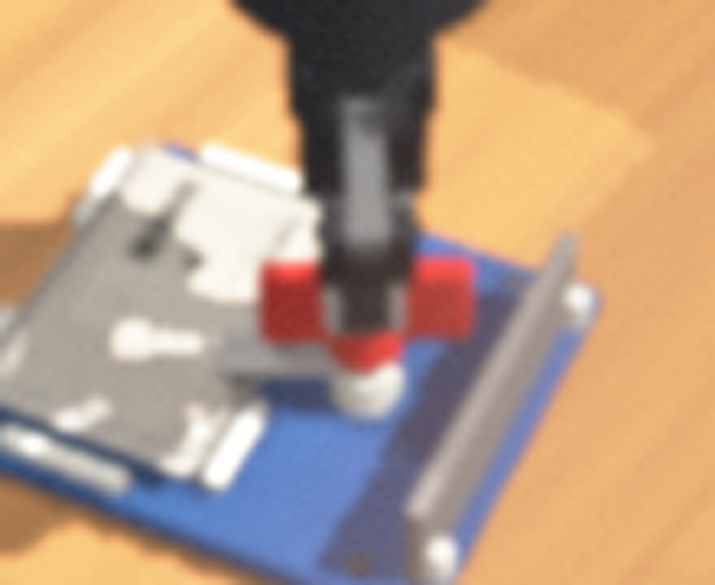

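The knob follows the gripper: the wings now run level across the image at about (365,300), clear of the panel. I'll turn the remaining 0.477 rad.

```bash
python3 -m creep '[{"dp":[0,0,0],"twist":0.1,"grip":0.4},{"dp":[0,0,0],"twist":0.1,"grip":0.4},{"dp":[0,0,0],"twist":0.1,"grip":0.4},{"dp":[0,0,0],"twist":0.1,"grip":0.4},{"dp":[0,0,0],"twist":0.077,"grip":0.4},{"dp":[0,0,0],"twist":0,"grip":0.4},{"dp":[0,0,0],"twist":0,"grip":0.4}]' 30
python3 -c "
from h import *
todo(.467,-.350,.0535,-31)"
```

```text
time: 4.95
position: [0.4678, -0.35, 0.0535]
tcp_rot: [0.964, -0.265, 0.0, -0.0]
wrist_force: [-2.1, 5.4, 9.3]
finger_gap: 0.141
grasp_force: 29.2
t 4.95 pos [ 0.4678 -0.35    0.0535] yaw -30.74 tilt [ 0.001  0.    -1.   ] F [-2.1  5.4  9.3] T [ 0.86  0.36 -0.  ] gap 1.2 gf 29.24438863992691
dp cm [-0.07  0.04  0.  ] twist 0.005
```

```bash
python3 -m creep '[{"dp":[0,0,0],"twist":0,"grip":3},{"dp":[0,0,0],"twist":0,"grip":3},{"dp":[0,0,0],"twist":0,"grip":3},{"dp":[0,0,-1.5],"twist":0,"grip":3},{"dp":[0,0,-3],"twist":0,"grip":3},{"dp":[0,0,-4],"twist":0,"grip":3},{"dp":[0,0,-4],"twist":0,"grip":3},{"dp":[0,0,-2],"twist":0,"grip":3}]' 30
python3 -m creep '[{"dp":[-2.5,2.5,0],"twist":0,"grip":3},{"dp":[-2.5,2.5,0],"twist":0,"grip":3},{"dp":[-2.5,2.5,0],"twist":0,"grip":3},{"dp":[-2.5,2.5,0],"twist":0,"grip":3},{"dp":[-2.5,2.5,0],"twist":0,"grip":3},{"dp":[-2.5,2.5,0],"twist":0,"grip":3},{"dp":[-2.5,2.5,0],"twist":0,"grip":3},{"dp":[0,0,0],"twist":0,"grip":3}]'
python3 - <<'E'
from h import *
todo(.467,-.350,.0535,-31)
d=grab_frame('top'); c=d['img'][190:295,340:445]; cv2.imwrite('pics/c6.png',cv2.resize(c[:,:,::-1],None,fx=5.5,fy=5.5,interpolation=cv2.INTER_CUBIC))
E
```

```text
time: 5.62
position: [0.4689, -0.3519, 0.2023]
tcp_rot: [0.964, -0.265, 0.003, 0.002]
wrist_force: [0.5, -1.0, -0.5]
finger_gap: 0.35
grasp_force: 0.0
time: 6.28
position: [0.223, -0.413, 0.1974]
tcp_rot: [0.964, -0.267, -0.001, 0.001]
wrist_force: [0.5, -0.7, 1.0]
finger_gap: 0.348
grasp_force: 0.0
t 6.28 pos [ 0.223  -0.413   0.1974] yaw -30.99 tilt [-0.002 -0.001 -1.   ] F [ 0.5 -0.7  1. ] T [-0.04 -0.04  0.02] gap 2.97 gf 0.0
dp cm [ 17.69 -17.98  14.33] twist 0.0
```

View pics/c6.png

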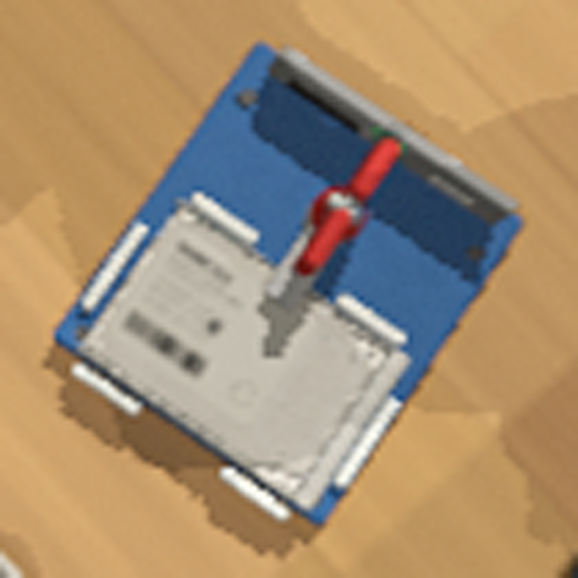

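The bar points onto the drive, with the blade top from about (303,268) to (392,140), and the drive is still in its seat. Now a numerical check of the angle and the spare knob.

```bash
python3 - <<'E'
from h import *
d=grab_frame('top'); im=d['img']
h=cv2.cvtColor(im,cv2.COLOR_RGB2HSV)
red=((h[...,0]<6)|(h[...,0]>174))&(h[...,1]>150)&(h[...,2]>70)
def fit(sl,name):
    m=np.zeros_like(red); m[sl]=red[sl]; ys,xs=np.nonzero(m)
    P=np.array([ray(d,u,v,.066)[:2] for u,v in zip(xs,ys)])
    vx,vy,cx,cy=cv2.fitLine(P.astype(np.float32),cv2.DIST_HUBER,0,1e-5,1e-5).ravel()
    s=(P-[cx,cy])@[vx,vy]; e=np.abs(s)>.010   # wings only, hub left out
    a=[P[e&(s>0)].mean(0),P[e&(s<0)].mean(0)]; w=a[0]-a[1]
    print(name,len(xs),'line yaw',np.degrees(np.arctan2(vy,vx)).round(1),'wings yaw',np.degrees(np.arctan2(w[1],w[0])).round(1),'len',np.ptp(s).round(3))
fit(np.s_[205:250,380:425],'drive'); fit(np.s_[150:195,235:275],'spare')
for a,b in(((303,268),(392,140)),((306,272),(398,143))):
    v=ray(d,*c2p(b),.068)-ray(d,*c2p(a),.068); print(np.degrees(np.arctan2(v[1],v[0])),np.linalg.norm(v))
E
```

```text
drive 119 line yaw -31.3 wings yaw -31.7 len 0.062
spare 119 line yaw 17.7 wings yaw 16.9 len 0.063
-31.687682563157978 0.060668869841454004
-32.36721838255403 0.0616401153825046
```

The wings are at −31.5° against a cradle yaw of −31°, which is within measuring error. The spare clamp is untouched and the arm is clear, so I'll hand in.

```bash
python3 -c "
from h import *
print(r.job_done())"
```

```text
the job is handed in; nothing more can be done
None
```

The drive cradle's clamp is closed straight over the drive, within about 1° of square by camera measurement, and the job is handed in: drive still in its seat, no contact with the panel seen in the images, empty cradle's clamp not touched, robot clear, about 6.4 s used.

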